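# Dispense two spools with the rocker

## Task

Let two spools of cord out of the gravity dispenser, one after the other, by pressing the rocker's pad with the fingertips: each time press it right down, so that the gate at the rocker's other end lifts and one spool rolls into the trough, then let it come fully back up so that the next spool rolls up to the gate. Leave exactly two spools in the trough, the rocker up and the third spool waiting at the gate. Do not touch the spools or the gate yourself, and leave the other things on the bench where they are.

Things in the scene. Friction and masses are not known exactly. Their poses are not given: they have to be found in the camera images.
- dispenser: Fixed gravity dispenser: a plywood lane, 54 mm wide, 430 mm long, full of spools. Origin on the bench under the rocker pivot; x points from the pad side to the lane (centre line x = 110 mm), y down the lane (slope 0.20 rad), z up. Lane floor 72 mm over the bench at y = 0, side plates 24 mm high (14 mm at the trough). Top: the upper spools, 165 mm over the bench at y = -210 mm.
- rocker (a joint): Angle of the sprung rocker, an aluminium lever pivoted beside the lane: 0 at rest (pad up, gate down), 0.44 at the stop (pad down, gate up). Pressing takes 2 to 6 N. Between 0.30 and 0.36 the gate clears the front spool, which rolls out in about 1 s; meanwhile a riser plate holds the next one back while the pad is down. Let go, it returns to 0 and the next spool rolls to the gate.
- pad_top (a point): Centre of the upper face of the rubber-faced pad at the rocker end away from the lane, 44 mm (dispenser x) by 50 mm (y), 9 mm thick, 80 mm from the pivot. At rest at x = -76, y = -12, z = 129 mm of the dispenser; pressed to the stop it is 34 mm lower, 5 mm further from the lane and 7 mm up the lane. At rest the face slopes 0.2 rad down towards the lane and 0.2 rad towards +y. Nothing within 60 mm stands higher.
- trough (a point): Middle of the floor of the trough, the last 155 mm of the lane below the gate (dispenser y = 5 to 160 mm), closed by an end stop and open above; room for three spools.
- gate_tip (a point): Lower end of the gate, midway between its tips: two steel prongs (8 mm thick, 28 mm apart along dispenser x) hanging side by side in the lane from the rocker's other end, in front of the first spool; about 12 mm over the lane floor when down, 55 mm when up.
- spool1_center (a point): Centre of spool 1 of 5, counted from the gate up: wooden-flanged spool wound with white cord, 48 mm diameter, 40 mm wide, 40 to 85 g, lying with its axis along the dispenser's x. It starts against the gate, centre at dispenser y = -19 mm; at rest in the trough after rolling out its centre has y of about 138 mm.
- spool2_center (a point): Centre of spool 2 of 5, counted from the gate up: wooden-flanged spool wound with white cord, 48 mm diameter, 40 mm wide, 40 to 85 g, lying with its axis along the dispenser's x. It starts touching the one before it, 48 mm further up the lane; once the spool before it is out and the rocker is back up, it comes to rest at the gate (y = -19 mm). In the trough it rests against spool 1, y of about 91 mm.
- spool3_center (a point): Centre of spool 3 of 5, counted from the gate up: wooden-flanged spool wound with white cord, 48 mm diameter, 40 mm wide, 40 to 85 g, lying with its axis along the dispenser's x. It starts touching the one before it, 48 mm further up the lane; once the spool before it is out and the rocker is back up, it comes to rest at the gate (y = -19 mm).
- spool4_center (a point): Centre of spool 4 of 5, counted from the gate up: wooden-flanged spool wound with white cord, 48 mm diameter, 40 mm wide, 40 to 85 g, lying with its axis along the dispenser's x. It starts touching the one before it, 48 mm further up the lane; once the spool before it is out and the rocker is back up, it comes to rest at the gate (y = -19 mm).
- spool5_center (a point): Centre of spool 5 of 5, counted from the gate up: wooden-flanged spool wound with white cord, 48 mm diameter, 40 mm wide, 40 to 85 g, lying with its axis along the dispenser's x. It starts touching the one before it, 48 mm further up the lane; once the spool before it is out and the rocker is back up, it comes to rest at the gate (y = -19 mm).
- loose_spool: Bystander: a sixth spool like the others, standing on its flange on the bench, 40 mm tall; origin at its underside.
- bowl: Bystander: small steel bowl, 84 mm wide, 35 mm high; origin at its underside.
- cutters: Bystander: pair of red-handled side cutters lying flat, 150 mm long, 13 mm high.
- heat_gun: Bystander: yellow heat gun standing on its back end, nozzle up, 225 mm tall, body 76 mm wide, its grip sticking out 120 mm to one side; origin at its underside.

How it is judged:
By the outcome, as a careful person would: the job done as asked, in the order asked, and still so for the second after the job is handed in, with the robot touching nothing.
It also fails if it takes over 45 s, if anything falls off the work surface, if the arm or the gripper's body presses on something with over 40 N, if the wrist force passes 120 N, or if a joint passes its speed limit or range.

## Robot

A 6-joint arm with a two-finger parallel gripper is mounted at the origin on the work surface. World frame = base frame: x ahead of the robot, y to its left, z up, the work surface at z = 0. Lengths are in m, angles in rad, forces in N, time in s.
With the tool pointing down it reaches from about 0.375 to 0.9 m from the base axis. Payload 3.1 kg.
Tool frame: the origin (TCP) lies midway between the tips of the shut fingers; the grasp point (between the pads) lies 19 mm behind it; z points along the fingers, y is the line along which they close (so a half turn about z gives the same grasp; the last joint's range is limited). The gripper opens to 85 mm and grips with 20 to 120 N. Pads are 22 mm wide; open, the fingers measure 114 mm over their backs; the gripper's body (76 mm by 85 mm) begins 54 mm behind the grasp point. The pads swing forward as they close: fully open they stand 13 mm farther back than shut.
Start: joints at [1.109, 0.527, 1.433, -0, 1.181, -0.178], TCP at [0.174, 0.6, 0.231] pointing down, gripper open.
Joint ranges: [-3.08, 3.08], [-0.75, 2.2], [0.22, 2.44], [-1.43, 4.57], [0, 2.65], [-2.85, 2.85]. Speed limits (rad/s): [2.79, 2.79, 3.14, 3.14, 3.14, 3.14].

## Interface

Orientations are given as a unit quaternion [x, y, z, w].
In Python, from station import manip gives the robot as it stands. The module is installed in compiled form; this text tells all that it offers.
- The arm moves only by the tool apply_moves, never from a script. Its arguments are lists of equal length, an entry for each row: "claw": the gripper's target within -1 to 1 (fully open at 1, half-way at 0, shut at -1); "travel": the shift along the tool's x, y, z scaled (see below), a list of three; "turn": the turn, a rotation vector about the tool's x, y, z scaled (see below), a list of three. In form: {"claw": [claw, ...], "travel": [[dx, dy, dz], ...], "turn": [[rx, ry, rz], ...]}. A call has 1 to 5 rows; each row is the pose to reach, as a shift and turn from the pose commanded when the call began, along the tool's axes at that moment, turning the shorter way round; what a row does not reach only later rows make up. The controller multiplies each number of a shift by 800 mm and each number of a turn by 180 degrees. A row lasts 1/12 s, in which the tool goes at most 41.7 mm and 7.16 degrees, less where a joint would pass 70% of its speed; a pose out of reach is approached as far as the arm can. A call with a number of a shift or a turn outside -1 to 1 is refused whole. A call with a gripper value outside its range is refused whole. The fingers move at their own pace and stop on an object; "newtons" is the grip in N (left out, the last holds). Time passes only in rows, so rows that repeat a pose let the fingers close. It gives the time, the measured TCP pose, the force, the opening and the grip force at its end, in the units of the state.
- manip.sense(): the state, without advancing time (a new reading comes with each control period).
- manip.snapshot(name): name is "side" or "top" or "wrist"; returns a dict with "pixels" (480x640x3 uint8, red, green, blue), "depth" (480x640 float32, m along the optical axis (not along the pixel's ray), 0 where there is no reading), "intrinsics" (3x3 intrinsics, pixels), "R" (3x3) and "t" (3): a world point X has camera coordinates R X + t. Camera axes: x right, y down, z forward; pixel columns grow to the right and rows downward; lengths in m; the calibration is good to about 2 mm. A picture is of the moment at which its call begins.
- manip.sign_off(): hands the job in; it is judged then, once.
The state is a dict: "t": time; "q": joint angles; "qd": joint speeds; "tau": joint torques, N m; "tcp_pos": TCP position; "tool_rot": TCP orientation; "force": force on the tool from outside, world axes, zero at the start; "ft_torque": the same for the moment, N m; "finger_gap": opening from 0.0 (shut) to 1.0 (fully open); "gripper_force": force on a finger pad.
Only numpy, scipy, OpenCV 4.12 (cv2) and the standard library are available. Lean on these libraries where they do the work, as an engineer would, in place of code of your own. Each camera call takes 0.05 s, during which the arm holds its last target. There are 200 camera calls.

## Working session

There is one attempt and no reset: what is moved stays moved. The work goes in short steps, Python scripts to look and compute and a tool call to move; the robot and the scene stay as the last step left them, time stands still between calls to the robot, and variables do not carry over. Pictures are saved under pics/ and viewed, at most 10 in all, crops included, and the job is handed in when it is done.

Besides the shell and the picture viewer there is one more tool, called after "Request:" as a command line: name --argument value ..., lists and objects as JSON in quotes. apply_moves: Moves the arm, as the interface text tells. Shifts and turns lie within -1 to 1; 1 stands for 800 mm of shift or 180 degrees of turn. Its arguments: {"type":"object","properties":{"claw":{"type":"array","items":{"type":"number"}},"travel":{"type":"array","items":{"type":"array","items":{"type":"number"}}},"turn":{"type":"array","items":{"type":"array","items":{"type":"number"}}},"newtons":{"type":"number"}},"required":["claw","travel","turn"]}

```bash
mkdir -p pics
python3 - <<'E'
from station import manip
import cv2,numpy as np
for n in ("side","top"):
    s=manip.snapshot(n); cv2.imwrite(f"pics/{n}0.png",s["pixels"][:,:,::-1]); np.savez(f"pics/{n}0.npz",**s)
print(manip.sense())
E
```

```text
{'t': 0.1, 'q': array([ 1.10947817e+00,  5.28374783e-01,  1.43376298e+00, -3.19194331e-06,
        1.18142520e+00, -1.78516113e-01]), 'qd': array([-1.01493017e-04, -2.53435997e-03, -4.52735336e-03,  9.18803133e-04,
        1.03196147e-05,  6.70018015e-04]), 'tau': array([-3.85671910e-04, -4.43303812e+01, -1.78585553e+01, -2.46116988e-04,
        3.89794732e-03,  1.92072299e-06]), 'tcp_pos': array([0.17409556, 0.59959238, 0.23043407]), 'tool_rot': array([ 1.40929621e-01,  9.90019127e-01, -9.35633378e-04, -3.08418144e-04]), 'force': array([-0.17389138, -0.43982116,  0.53888144]), 'ft_torque': array([-0.02260492, -0.03267271,  0.03783312]), 'gripper_force': 0.0, 'finger_gap': 0.9965003820737205}
```

View pics/top0.png

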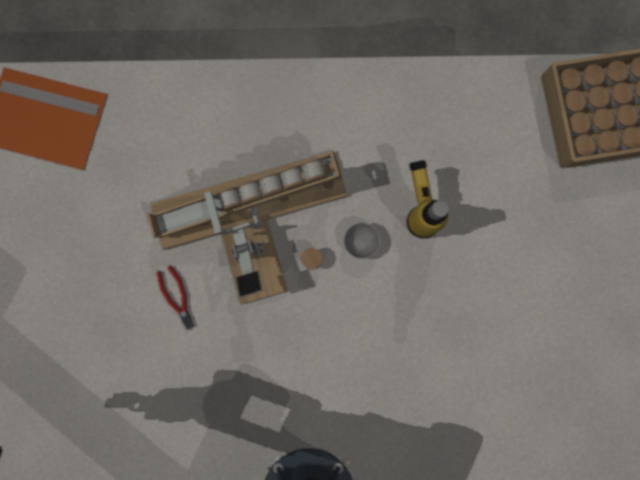

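View pics/side0.png

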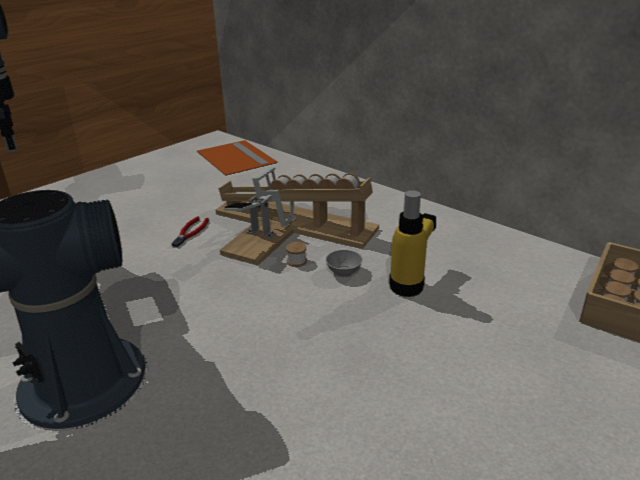

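The top view shows the pad at about (248,284), spools from (230,198) to (315,170), and the trough at about (185,217). The bystanders are to the right of the pad, with the cutters to its left. Next I'll measure the positions.

```bash
cat > h.py <<'E'
import numpy as np, cv2
def cloud(s):
    d=s["depth"];v,u=np.mgrid[:d.shape[0],:d.shape[1]];K=s["intrinsics"]
    c=np.stack([(u-K[0,2])/K[0,0]*d,(v-K[1,2])/K[1,1]*d,d],-1)
    return (c-s["t"])@s["R"]
E
python3 - <<'E'
from h import *
s=np.load("pics/top0.npz");P=cloud(s);px=s["pixels"].astype(int)
np.set_printoptions(precision=4,suppress=True)
for n,(u,v) in dict(pad=(248,284),sp1=(230,198),sp2=(249,191),sp5=(315,170),trough=(185,217),board=(270,290),loose=(312,258),bowl=(362,240),gun=(437,210),cut=(180,300),bench=(400,330)).items(): print(n,P[v,u])
m=np.zeros(px.shape[:2],bool);m[265:300,230:268]=1
m&=(px.max(-1)<45)&(P[...,2]>.1)
q=P[m];print(m.sum(),q.mean(0),q.min(0),q.max(0))
r=cv2.minAreaRect((q[:,:2]*1000).astype(np.float32));print(r)
A=np.c_[q[:,:2]-q[:,:2].mean(0),np.ones(len(q))];print("plane",np.linalg.lstsq(A,q[:,2],rcond=None)[0])
# lane direction from spools' top
m=np.zeros(px.shape[:2],bool);m[150:215,215:330]=1
m&=(P[...,2]>.135);q=P[m];c=q[:,:2].mean(0);w,V=np.linalg.eigh(np.cov((q[:,:2]-c).T));print(c,V[:,1],m.sum())
o=cv2.resize(px[140:310,140:350].astype(np.uint8)[:,:,::-1],None,fx=3.8,fy=3.5,interpolation=cv2.INTER_CUBIC) 
cv2.imwrite("pics/crop.png",cv2.resize(px[140:305,140:350].astype(np.uint8)[:,:,::-1],None,fx=3.6,fy=3.6,interpolation=cv2.INTER_CUBIC))
E
```

```text
pad [0.4611 0.1169 0.1307]
sp1 [0.6423 0.1572 0.1196]
sp2 [0.6554 0.116  0.1274]
sp5 [ 0.6916 -0.0234  0.1604]
trough [0.6115 0.2675 0.055 ]
board [0.4492 0.0823 0.0197]
loose [ 0.5189 -0.0129  0.0402]
bowl [ 0.5613 -0.1265  0.0013]
gun [ 0.5971 -0.2572  0.2266]
cut [ 0.4285  0.2899 -0.0026]
bench [ 0.3573 -0.2088 -0.0014]
371 [0.4621 0.1152 0.139 ] [ 0.4393 -0.0468  0.1184] [0.4856 0.1409 1.3505]
((462.604248046875, 46.99082565307617), (187.92916870117188, 45.08094787597656), 89.5356674194336)
plane [-1.3991 -4.422   0.139 ]
[0.678  0.0156] [-0.4938  0.8696] 1265
```

View pics/crop.png

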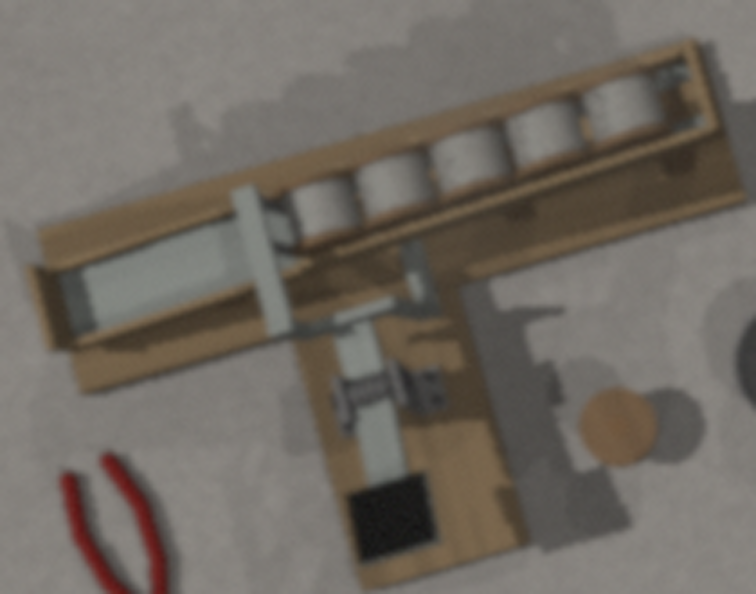

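The crop puts the pad centre at pixel (249,284), world ≈ (0.4615, 0.116, 0.130). Its height matches the given 129 mm, and the spool 1 position predicted from the pad agrees with the measured one within about 1 mm. I'll shut the fingers and travel over the pad in thirds.

Request:
apply_moves --claw '[-1,-1,-1,-1,-1]' --travel '[[-0.171,-0.16,0],[-0.171,-0.16,0],[-0.171,-0.16,0],[-0.171,-0.16,0],[-0.171,-0.16,0]]' --turn '[[0,0,0],[0,0,0],[0,0,0],[0,0,0],[0,0,0]]'

```text
t: 0.52
tcp_pos: [0.2708, 0.4352, 0.2308]
tool_rot: [0.142, 0.99, -0.002, -0.0]
force: [0.7, -0.0, -0.2]
finger_gap: 0.302
gripper_force: 0.0
```

Request:
apply_moves --claw '[-1,-1,-1,-1,-1]' --travel '[[-0.171,-0.16,0],[-0.171,-0.16,0],[-0.171,-0.16,0],[-0.171,-0.16,0],[-0.171,-0.16,0]]' --turn '[[0,0,0],[0,0,0],[0,0,0],[0,0,0],[0,0,0]]'

```text
t: 0.93
tcp_pos: [0.3672, 0.2747, 0.2312]
tool_rot: [0.142, 0.99, -0.001, 0.0]
force: [-0.4, 0.3, 0.1]
finger_gap: 0.0
gripper_force: 0.0
```

Request:
apply_moves --claw '[-1,-1,-1,-1,-1]' --travel '[[-0.171,-0.16,0],[-0.171,-0.16,0],[-0.171,-0.16,0],[-0.171,-0.16,0],[-0.171,-0.16,0]]' --turn '[[0,0,0],[0,0,0],[0,0,0],[0,0,0],[0,0,0]]'

```text
t: 1.35
tcp_pos: [0.4639, 0.1132, 0.2313]
tool_rot: [0.142, 0.99, -0.0, 0.001]
force: [-0.3, -0.0, -0.8]
finger_gap: 0.001
gripper_force: 0.0
```

Request:
apply_moves --claw '[-1,-1,-1,-1,-1]' --travel '[[0.004,0.0025,0.04],[0.004,0.0025,0.08],[0.004,0.0025,0.105],[0.004,0.0025,0.105],[0.004,0.0025,0.105]]' --turn '[[0,0,0],[0,0,0],[0,0,0],[0,0,0],[0,0,0]]'

```text
t: 1.77
tcp_pos: [0.458, 0.1196, 0.1465]
tool_rot: [0.141, 0.99, -0.0, -0.002]
force: [0.6, 0.2, 0.3]
finger_gap: -0.004
gripper_force: 0.0
```

Run:
```python
from station import manip
from h import *
w=manip.snapshot("wrist");s=manip.snapshot("side")
a=s["pixels"][150:280,200:390];a=cv2.resize(a,(640,438),interpolation=cv2.INTER_CUBIC)
cv2.imwrite("pics/a1.png",cv2.vconcat([cv2.resize(a,(400,274)),cv2.resize(w["pixels"],(400,300))])[:,:,::-1])
x=manip.sense();print(x["tcp_pos"],x["force"])
```

```text
[0.45971974 0.11987168 0.14827407] [ 0.93821497 -0.423079    0.3639618 ]
```

View pics/a1.png

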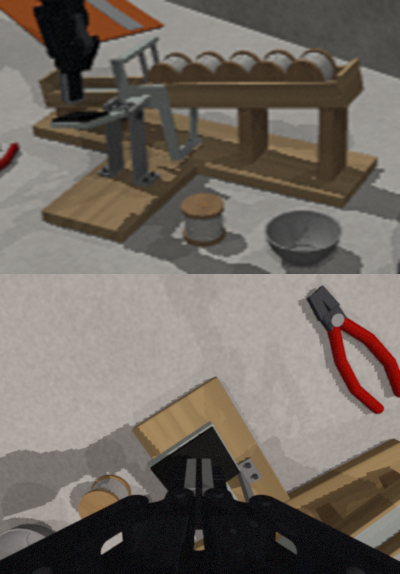

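The side crop shows the shut fingertips at (70,97), above the pad at (78,116). The wrist view has the tips over the black pad, with nothing else in the way. Pressing gently now, following the pad's arc.

Request:
apply_moves --claw '[-1,-1,-1,-1,-1]' --travel '[[-0.0045,-0.004,0.015],[-0.0045,-0.006,0.03],[-0.0045,-0.0075,0.04],[-0.0045,-0.0085,0.05],[-0.0045,-0.0085,0.056]]' --turn '[[0,0,0],[0,0,0],[0,0,0],[0,0,0],[0,0,0]]'

```text
t: 2.28
tcp_pos: [0.4612, 0.112, 0.1029]
tool_rot: [0.141, 0.99, 0.0, 0.001]
force: [0.1, -2.3, 3.7]
finger_gap: 0.001
gripper_force: 1.7
```

Request:
apply_moves --claw '[-1,-1,-1,-1,-1]' --travel '[[0,0,0.006],[0,0,0.009],[0,0,0.009],[0,0,0.009],[0,0,0.009]]' --turn '[[0,0,0],[0,0,0],[0,0,0],[0,0,0],[0,0,0]]'

```text
t: 2.7
tcp_pos: [0.4611, 0.1121, 0.096]
tool_rot: [0.141, 0.99, 0.0, 0.001]
force: [-0.2, -1.9, 7.4]
finger_gap: -0.002
gripper_force: 3.5
```

Request:
apply_moves --claw '[-1,-1,-1,-1,-1]' --travel '[[0,0,0.0025],[0,0,0.0025],[0,0,0.0025],[0,0,0.0025],[0,0,0.0025]]' --turn '[[0,0,0],[0,0,0],[0,0,0],[0,0,0],[0,0,0]]'

```text
t: 3.12
tcp_pos: [0.4612, 0.112, 0.0952]
tool_rot: [0.141, 0.99, -0.0, 0.001]
force: [-2.3, -1.7, 16.8]
finger_gap: 0.002
gripper_force: 8.6
```

Request:
apply_moves --claw '[-1,-1,-1,-1,-1]' --travel '[[0,0,0],[0,0,0],[0,0,0],[0,0,0],[0,0,0]]' --turn '[[0,0,0],[0,0,0],[0,0,0],[0,0,0],[0,0,0]]'

```text
t: 3.53
tcp_pos: [0.4612, 0.1121, 0.0952]
tool_rot: [0.141, 0.99, -0.0, 0.001]
force: [-2.7, -2.3, 18.0]
finger_gap: -0.002
gripper_force: 8.6
```

Request:
apply_moves --claw '[-1,-1,-1,-1,-1]' --travel '[[0,0,0],[0,0,0],[0,0,0],[0,0,0],[0,0,0]]' --turn '[[0,0,0],[0,0,0],[0,0,0],[0,0,0],[0,0,0]]'

```text
t: 3.95
tcp_pos: [0.4612, 0.112, 0.0952]
tool_rot: [0.141, 0.99, -0.0, 0.001]
force: [-1.9, -2.9, 17.4]
finger_gap: 0.001
gripper_force: 8.6
```

```bash
cat >> h.py <<'E'
def look(manip,n):
    s=manip.snapshot("side")["pixels"][150:280,200:390];t=manip.snapshot("top")["pixels"][140:305,140:350]
    cv2.imwrite(f"pics/{n}.png",cv2.vconcat([cv2.resize(s,(420,287),interpolation=2),cv2.resize(t,(420,300),interpolation=2)])[:,:,::-1])
    x=manip.sense();print(x["t"],x["tcp_pos"],x["force"])
E
python3 -c "
from station import manip
from h import *
look(manip,'b1')"
```

```text
4.05 [0.46124133 0.11206037 0.09518517] [-1.59182695 -2.05948469 18.26073733]
```

View pics/b1.png

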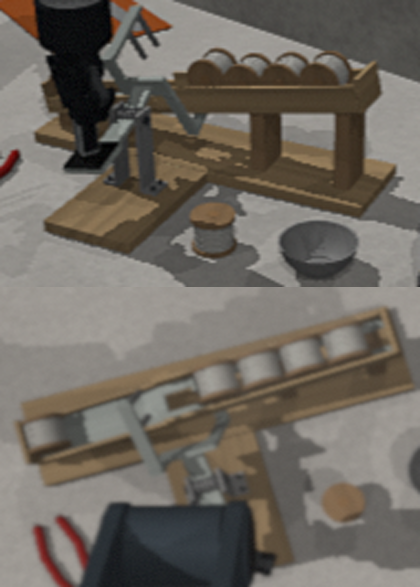

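The rocker is at its stop. One spool is in the trough at (45,432) in the top crop, and the riser is holding back the other four. I'll raise the fingers clear and wait for the next spool to roll up.

Request:
apply_moves --claw '[-1,-1,-1,-1,-1]' --travel '[[0,0,-0.015],[0,0,-0.03],[0,0.004,-0.045],[0,0.004,-0.06],[0,0.004,-0.07]]' --turn '[[0,0,0],[0,0,0],[0,0,0],[0,0,0],[0,0,0]]'

```text
t: 4.47
tcp_pos: [0.4613, 0.1157, 0.1501]
tool_rot: [0.141, 0.99, 0.0, 0.0]
force: [-0.1, 0.6, -1.2]
finger_gap: -0.001
gripper_force: 0.0
```

Request:
apply_moves --claw '[-1,-1,-1,-1,-1]' --travel '[[0,0,0],[0,0,0],[0,0,0],[0,0,0],[0,0,0]]' --turn '[[0,0,0],[0,0,0],[0,0,0],[0,0,0],[0,0,0]]'

```text
t: 4.88
tcp_pos: [0.4607, 0.1152, 0.1486]
tool_rot: [0.141, 0.99, -0.0, -0.001]
force: [0.0, -0.2, -0.3]
finger_gap: -0.002
gripper_force: 0.0
```

Request:
apply_moves --claw '[-1,-1,-1,-1,-1]' --travel '[[0,0,0],[0,0,0],[0,0,0],[0,0,0],[0,0,0]]' --turn '[[0,0,0],[0,0,0],[0,0,0],[0,0,0],[0,0,0]]'

```text
t: 5.3
tcp_pos: [0.4612, 0.1153, 0.1493]
tool_rot: [0.141, 0.99, 0.0, -0.0]
force: [-0.4, 0.3, -0.0]
finger_gap: 0.002
gripper_force: 0.0
```

Request:
apply_moves --claw '[-1,-1,-1,-1,-1]' --travel '[[0,0,0],[0,0,0],[0,0,0],[0,0,0],[0,0,0]]' --turn '[[0,0,0],[0,0,0],[0,0,0],[0,0,0],[0,0,0]]'

```text
t: 5.72
tcp_pos: [0.4613, 0.1152, 0.1493]
tool_rot: [0.141, 0.99, -0.0, 0.0]
force: [0.4, 0.4, -0.0]
finger_gap: -0.003
gripper_force: 0.0
```

```bash
python3 -c "
from station import manip
from h import *
look(manip,'b2')"
```

```text
5.8167 [0.46127641 0.11525045 0.149324  ] [-0.30676867 -0.16167947  0.11582567]
```

View pics/b2.png

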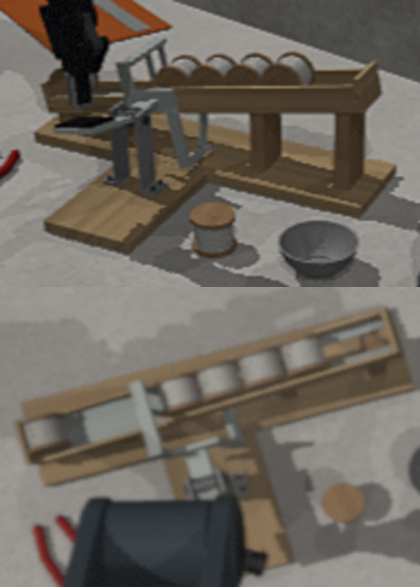

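The rocker is back up and spool 2 is at the gate, at (180,390) in the top crop. Now the second press.

Request:
apply_moves --claw '[-1,-1,-1,-1,-1]' --travel '[[0,0,0.017],[0,-0.001,0.032],[0,-0.003,0.044],[0,-0.004,0.054],[0,-0.004,0.06]]' --turn '[[0,0,0],[0,0,0],[0,0,0],[0,0,0],[0,0,0]]'

```text
t: 6.23
tcp_pos: [0.4604, 0.1118, 0.1008]
tool_rot: [0.141, 0.99, -0.0, -0.0]
force: [-1.0, -1.0, 3.4]
finger_gap: -0.002
gripper_force: 1.8
```

Request:
apply_moves --claw '[-1,-1,-1,-1,-1]' --travel '[[0,0,0.005],[0,0,0.01],[0,0,0.01],[0,0,0.01],[0,0,0.01]]' --turn '[[0,0,0],[0,0,0],[0,0,0],[0,0,0],[0,0,0]]'

```text
t: 6.65
tcp_pos: [0.4608, 0.1118, 0.0951]
tool_rot: [0.141, 0.99, -0.0, 0.001]
force: [-4.1, -3.7, 18.1]
finger_gap: -0.002
gripper_force: 8.7
```

Request:
apply_moves --claw '[-1,-1,-1,-1,-1]' --travel '[[0,0,0],[0,0,0],[0,0,0],[0,0,0],[0,0,0]]' --turn '[[0,0,0],[0,0,0],[0,0,0],[0,0,0],[0,0,0]]'

```text
t: 7.07
tcp_pos: [0.4608, 0.1118, 0.0951]
tool_rot: [0.141, 0.99, -0.0, 0.001]
force: [-3.4, -3.9, 18.2]
finger_gap: 0.002
gripper_force: 8.6
```

Request:
apply_moves --claw '[-1,-1,-1,-1,-1]' --travel '[[0,0,0],[0,0,0],[0,0,0],[0,0,0],[0,0,0]]' --turn '[[0,0,0],[0,0,0],[0,0,0],[0,0,0],[0,0,0]]'

```text
t: 7.48
tcp_pos: [0.4608, 0.1118, 0.0951]
tool_rot: [0.141, 0.99, -0.0, 0.001]
force: [-3.0, -4.0, 17.7]
finger_gap: -0.001
gripper_force: 8.6
```

Request:
apply_moves --claw '[-1,-1,-1,-1,-1]' --travel '[[0,0,0],[0,0,0],[0,0,0],[0,0,0],[0,0,0]]' --turn '[[0,0,0],[0,0,0],[0,0,0],[0,0,0],[0,0,0]]'

```text
t: 7.9
tcp_pos: [0.4608, 0.1118, 0.0951]
tool_rot: [0.141, 0.99, -0.0, 0.001]
force: [-2.3, -3.8, 18.0]
finger_gap: 0.002
gripper_force: 8.6
```

```bash
python3 -c "
from station import manip
from h import *
look(manip,'b3')"
```

```text
8.0 [0.46080903 0.11184436 0.09512917] [-2.86697919 -2.92848987 17.70991597]
```

View pics/b3.png

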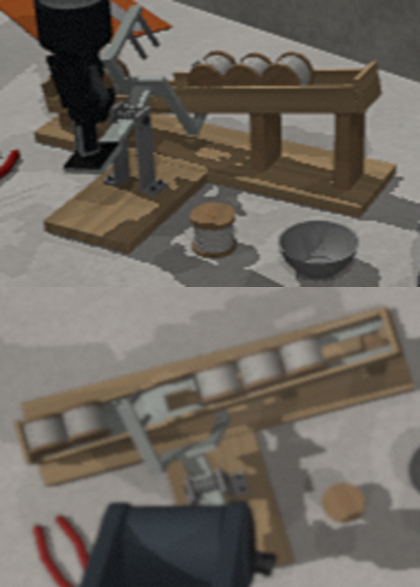

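Two spools are now in the trough, at (45,432) and (85,422), and three are held back. I'll release and lift well clear.

Request:
apply_moves --claw '[-1,-1,-1,-1,-1]' --travel '[[0,0,-0.015],[0,0,-0.03],[0,0.004,-0.045],[0,0.004,-0.06],[0,0.004,-0.08]]' --turn '[[0,0,0],[0,0,0],[0,0,0],[0,0,0],[0,0,0]]'

```text
t: 8.42
tcp_pos: [0.4608, 0.1157, 0.1574]
tool_rot: [0.141, 0.99, 0.0, -0.001]
force: [0.0, -0.7, 0.2]
finger_gap: 0.003
gripper_force: 0.0
```

Request:
apply_moves --claw '[-1,-1,-1,-1,-1]' --travel '[[0,0,-0.03],[0,0,-0.06],[0,0,-0.06],[0,0,-0.06],[0,0,-0.06]]' --turn '[[0,0,0],[0,0,0],[0,0,0],[0,0,0],[0,0,0]]'

```text
t: 8.83
tcp_pos: [0.4607, 0.1154, 0.2049]
tool_rot: [0.141, 0.99, 0.0, -0.0]
force: [0.8, 0.2, 0.4]
finger_gap: 0.001
gripper_force: 0.0
```

Request:
apply_moves --claw '[-1,-1,-1,-1,-1]' --travel '[[0,0,0],[0,0,0],[0,0,0],[0,0,0],[0,0,0]]' --turn '[[0,0,0],[0,0,0],[0,0,0],[0,0,0],[0,0,0]]'

```text
t: 9.25
tcp_pos: [0.4611, 0.1152, 0.2048]
tool_rot: [0.141, 0.99, -0.0, -0.0]
force: [-0.2, -0.0, 0.5]
finger_gap: -0.005
gripper_force: 0.0
```

Request:
apply_moves --claw '[-1,-1,-1,-1,-1]' --travel '[[0,0,0],[0,0,0],[0,0,0],[0,0,0],[0,0,0]]' --turn '[[0,0,0],[0,0,0],[0,0,0],[0,0,0],[0,0,0]]'

```text
t: 9.67
tcp_pos: [0.4613, 0.1152, 0.2053]
tool_rot: [0.141, 0.99, -0.0, 0.0]
force: [-0.7, -0.1, -0.4]
finger_gap: -0.002
gripper_force: 0.0
```

```bash
python3 -c "
from station import manip
from h import *
look(manip,'b4')"
```

```text
9.7667 [0.46125736 0.11523803 0.20535566] [ 0.69577862 -0.70636811 -0.00605079]
```

View pics/b4.png

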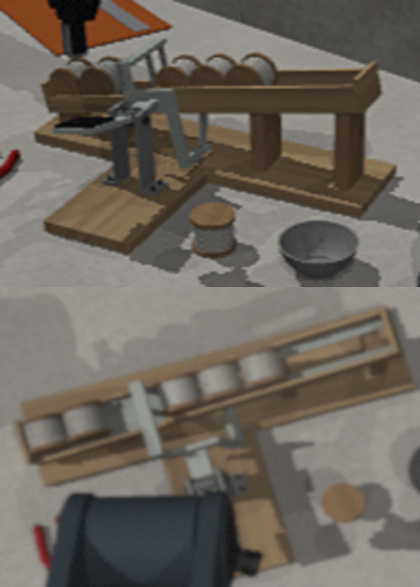

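The end state is as asked: two spools in the trough at (45,432) and (85,422), the rocker up, the third spool at the gate at (180,390), and the arm clear.

```bash
python3 -c "
from station import manip
print(manip.sign_off())"
```

```text
the job is handed in; nothing more can be done
None
```

I've handed the job in: two spools are in the trough, the rocker is up, the third spool is waiting at the gate, and the arm touched only the pad.

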